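# Tilt the board holder back one notch

## Task

Tilt the circuit-board holder back by one notch: push the yellow pawl's thumb tab with a fingertip so that the pawl lifts off the toothed wheel and flips over to stay up, push the red peg towards the pawl's side to turn the wheel back just one notch, then flip the pawl down again so that it sits fully in the next notch. Push gently with the fingertips, never gripping or forcing the holder, and leave the jar, screwdriver and brush where they are.

Things in the scene. Friction and masses are not known exactly. Their poses are not given: they have to be found in the camera images.
- holder: Circuit-board holder fixed to the bench, blue base 12 mm thick, x -240 to +70, y -90 to +130 mm. Origin on the bench below the wheel's centre; z up; x along the level shaft, out through the wheel's free face, away from the circuit board; y level, to the pawl's side. The tilting board frame, 110 mm wide, fills x -195 to -45 mm, at most 150 mm high. Millimetres in other entries are in this frame
- axle (a point): Centre of the steel ratchet wheel, on the shaft, x 0, y 0, z 100 mm. The wheel is 18 mm thick (x -9 to 9), root radius 50, tip radius 62 mm, with 10 saw teeth, so one notch is 0.628 rad (36 degrees). A hub of radius 18 mm stands out to x 25. Pushed back with the pawl down, it is blocked
- wheel (a joint): Wheel angle (rad); grows as the wheel turns BACK (top moving to +y). Starts between -0.14 and -0.03, in the play of its notch; the pawl, when down, blocks it at about 0. Friction (0.08 N m) holds it where it is left. One notch back, the pawl drops fully in with the wheel anywhere from 0.40 to 0.65, best about 0.51; well beyond that it lands on a tooth tip
- peg (a point): Point on the red peg on the wheel's free face: 10 mm thick, parallel to the shaft, 42 mm from its axis, x 9 to 59; this point at x 36. It starts 17 to 23 degrees before the top of the wheel, on the -y side. To turn the wheel back, push it towards +y from its -y side; a notch is about 26 mm. Three such black pegs stand at quarter turns from it
- pivot (a point): Fixed pivot of the yellow pawl, parallel to the shaft, x 0, y 71.6, z 123.7 mm. The pawl reaches from here to its nose, 45 mm away on the -y side, which rests between the wheel's teeth. As the pawl lifts, its nose swings up to z 172, so a finger pushing the tab lower than z 172 is caught by it from below
- pawl (a joint): Pawl angle (rad). 0: fully down in a notch, as at the start. Grows as the nose lifts off the teeth and swings over to +y; clear of the teeth above 0.3. Balanced at about 0.6: beyond it the pawl (90 g) falls on to its stop at 0.85 and stays up; below it, it falls down into the wheel. In a notch it reads under 0.06, on a tooth tip over 0.1
- pawl_tab (a point): Point on the pawl's thumb tab, a yellow plate 30 mm wide (x), 6 thick, 10 mm below its upper end. Pawl down: tab upright at y 55.6, z 138 to 190, this point at z 180 mm; to lift the pawl push it level towards +y with the fingertip's end at z 174. Pawl up: tab leans to +y, this point at y 103, z 173, its end at y 111, z 179; push the end towards -y, fingertip's end at z 162, to flip it down
- jar_mid (a point): Bystander: amber jar with blue cap, 48 mm across, 55 mm tall; the point is its centre
- screwdriver_grip (a point): Bystander: screwdriver with red handle, 190 mm long, lying on the bench; the point is in its handle
- brush_grip (a point): Bystander: small yellow-handled brush, 160 mm long, lying on the bench; the point is in its handle

How it is judged:
By the outcome, as a careful person would: the job done as asked, in the order asked, and still so for the second after the job is handed in, with the robot touching nothing.
It also fails if it takes over 61 s, if anything falls off the work surface, if the arm or the gripper's body presses on something with over 40 N, if the wrist force passes 120 N, or if a joint passes its speed limit or range.

## Robot

A 6-joint arm with a two-finger parallel gripper is mounted at the origin on the work surface. World frame = base frame: x ahead of the robot, y to its left, z up, the work surface at z = 0. Lengths are in m, angles in rad, forces in N, time in s.
With the tool pointing down it reaches from about 0.3 to 0.875 m from the base axis. Payload 6.4 kg.
Tool frame: the origin (TCP) lies midway between the tips of the shut fingers; the grasp point (between the pads) lies 19 mm behind it (grasp_offset is the distance from the TCP to the grasp point, in m); z points along the fingers, y is the line along which they close (so a half turn about z gives the same grasp; the last joint's range is limited). The gripper opens to 85 mm and grips with 20 to 120 N. Pads are 22 mm wide; open, the fingers measure 114 mm over their backs; the gripper's body (76 mm by 85 mm) begins 54 mm behind the grasp point. The pads swing forward as they close: fully open they stand 13 mm farther back than shut.
Start: joints at [1.113, 0.181, 1.607, -0, 1.354, -0.206], TCP at [0.143, 0.557, 0.231] pointing down, gripper open.
Joint ranges: [-2.99, 2.99], [-0.89, 2.07], [0.3, 2.58], [-1.14, 4.28], [0, 2.63], [-3.12, 3.12]. Speed limits (rad/s): [2.57, 2.57, 3.01, 3.14, 3.14, 3.14].

## Interface

Orientations are given as a unit quaternion [w, x, y, z].
In Python, from bench import * gives the robot as it stands. The module is installed in compiled form; this text tells all that it offers.
- The arm moves only by the tool servo_tool, never from a script. Its argument "commands" is text: rows parted by semicolons, each of 7 numbers parted by spaces: the turn, a rotation vector about the tool's x, y, z in rad, then the shift along the tool's x, y, z in mm, then the opening, from 0 (shut) to 1 (fully open). In form: wx wy wz dx dy dz claw; .... A call has 1 to 5 rows; each row shifts and turns the commanded pose from where the row before left it, along the tool's axes as they then stand; what a row does not reach is not made up. A row lasts 1/8 s, in which the tool goes at most 62.5 mm and 10.7 degrees, less where a joint would pass 70% of its speed; a pose out of reach is approached as far as the arm can. A call with a gripper value outside its range is refused whole. The fingers move at their own pace and stop on an object; the grip force is fixed at half the most. Time passes only in rows, so rows that do not move let the fingers close. It gives the time, the measured TCP pose, the force, the opening and the grip force at its end, in the units of the state.
- get_obs(): the state, without advancing time (a new reading comes with each control period).
- camera(name): name is "scene" or "top"; returns the picture (384x512x3 uint8, blue, green, red); there is no depth.
- calibration(name): a dict with "fx", "fy", "cx", "cy" (pixels), "R" (3x3) and "t" (3): a world point X has camera coordinates R X + t. Camera axes: x right, y down, z forward; pixel columns grow to the right and rows downward; lengths in m; the calibration is good to about 2 mm. A picture is of the moment at which its call begins. calibration takes no time and is no camera call.
- hand_in(): hands the job in; it is judged then, once.
The state is a dict: "time_s": time; "q": joint angles; "dq": joint speeds; "joint_efforts": joint torques, N m; "eef_pos": TCP position; "eef_rot": TCP orientation; "wrist_force": force on the tool from outside, world axes, zero at the start; "torque": the same for the moment, N m; "opening": opening from 0.0 (shut) to 1.0 (fully open); "grasp_force": force on a finger pad.
Only numpy, scipy, OpenCV 4.12 (cv2) and the standard library are available. Lean on these libraries where they do the work, as an engineer would, in place of code of your own. Each camera call takes 0.05 s, during which the arm holds its last target. There are 200 camera calls.

## Working session

There is one attempt and no reset: what is moved stays moved. The work goes in short steps, Python scripts to look and compute and a tool call to move; the robot and the scene stay as the last step left them, time stands still between calls to the robot, and variables do not carry over. Pictures are saved under pics/ and viewed, at most 10 in all, crops included, and the job is handed in when it is done.

Besides the shell and the picture viewer there is one more tool, called after "Call:" by a JSON object that holds its "method" and its "body". servo_tool: Moves the arm, as the interface text tells. Its arguments: {"type":"object","properties":{"commands":{"type":"string"}},"required":["commands"]}

```bash
mkdir -p pics; python3 - <<'E'
from bench import *
import cv2
o=get_obs();print({k:o[k] for k in("time_s","q","eef_pos","eef_rot","opening","wrist_force")})
for n in("scene","top"):
    cv2.imwrite(f"pics/{n}0.png",cv2.resize(camera(n),(800,600),interpolation=cv2.INTER_CUBIC));print(n,calibration(n))
E
```

```text
{'time_s': 0.0, 'q': array([ 1.11265333e+00,  1.81546593e-01,  1.60803108e+00, -1.57308971e-05,
        1.35379156e+00, -2.06293331e-01]), 'eef_pos': array([0.14301729, 0.55634873, 0.23036988]), 'eef_rot': array([-2.82448879e-04,  1.25590559e-01,  9.92081762e-01, -8.42226652e-04]), 'opening': 1.0008622502082352, 'wrist_force': array([ 0.52886253, -0.2537975 , -0.11263264])}
scene {'fx': 476.85294344417997, 'fy': 476.85294344417997, 'cx': 253.00984986680362, 'cy': 191.36890437548576, 'R': array([[-0.74394167,  0.66815148,  0.0111531 ],
       [ 0.561345  ,  0.63390083, -0.53203527],
       [-0.36255011, -0.38954247, -0.84664874]]), 't': array([ 0.42438123, -0.2729377 ,  1.33446955])}
top {'fx': 425.2400288274758, 'fy': 425.2400288274758, 'cx': 253.96402348163076, 'cy': 189.11684470582125, 'R': array([[ 0.01767052, -0.99983958, -0.00292743],
       [-0.99549543, -0.01732082, -0.09321393],
       [ 0.09314828,  0.00456138, -0.9956418 ]]), 't': array([0.03212544, 0.62983594, 0.85766695])}
```

View pics/scene0.png

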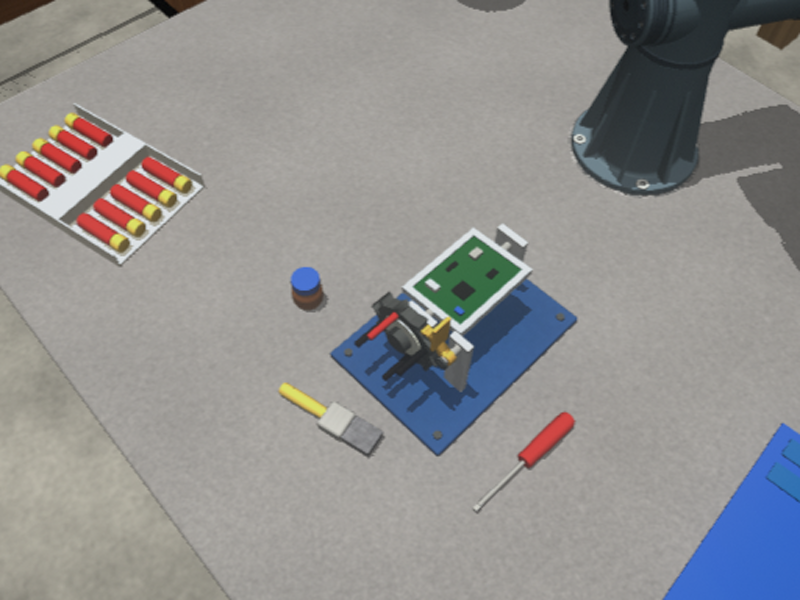

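View pics/top0.png

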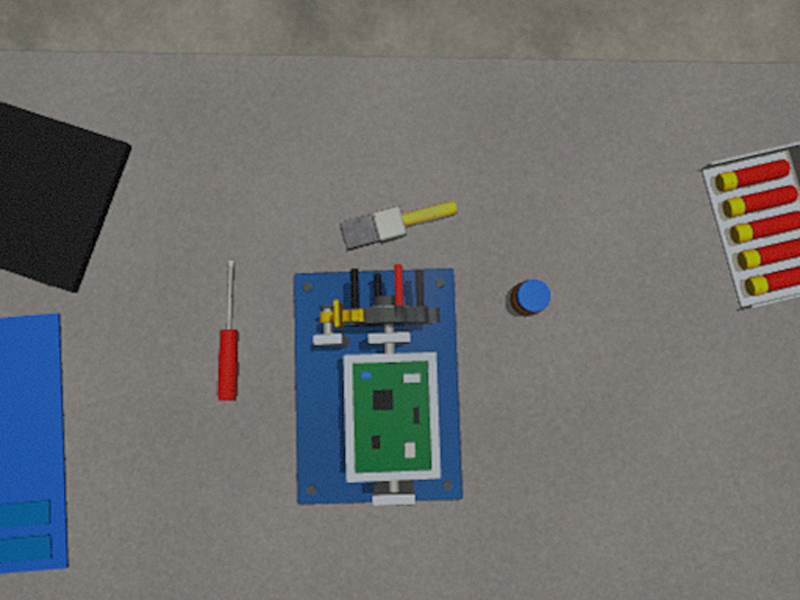

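The top view shows the base corners at about (295,273), (453,269), (461,499) and (298,503), with the red peg's end at (398,265). The scene view shows corners at (333,354), (438,454) and (577,319), with the peg's end at about (370,338). The holder's x and y are close to world x and y. All of these are pixels in the 800x600 pictures.

```bash
cat > h.py <<'E'
import numpy as np
from bench import *
def proj(n,X):
    c=calibration(n);p=c["R"]@X+c["t"];return np.array([c["fx"]*p[0]/p[2]+c["cx"],c["fy"]*p[1]/p[2]+c["cy"]])*1.5625
def W(pose,p):
    x,y,a=pose;c,s=np.cos(a),np.sin(a);p=np.array(p)/1000
    return np.array([x+c*p[0]-s*p[1],y+s*p[0]+c*p[1],p[2]])
E
python3 - <<'E'
from h import *
from scipy.optimize import least_squares as ls
D=[("top",(70,130,12),(295,273)),("top",(70,-90,12),(453,269)),("top",(-240,-90,12),(461,499)),("top",(-240,130,12),(298,503)),
("scene",(70,-90,12),(333,354)),("scene",(70,130,6),(438,454)),("scene",(-240,130,12),(577,319))]
f=lambda P:np.concatenate([proj(n,W(P,p))-q for n,p,q in D])
r=ls(f,[.6,0.1,0],loss="soft_l1",f_scale=1.5);print(r.x,np.round(r.fun if 0 else f(r.x).reshape(-1,2),1))
P=r.x
np.save("P.npy",P)
for t in (-23,-20,-17):
  t=np.radians(t);print("peg end",[proj(n,W(P,(59,42*np.sin(t),100+42*np.cos(t)))).round(1) for n in("top","scene")])
print("tab top",[proj(n,W(P,(0,55.6,190))).round(1) for n in("top","scene")],"axis",[proj(n,W(P,(25,0,100))).round(1) for n in("top","scene")])
import cv2
for n,(u,v) in(("top",(370,290)),("scene",(415,335))):
  pass
c=camera("top");s=camera("scene")
a=cv2.resize(c[150:230,180:290],(400,291),interpolation=cv2.INTER_CUBIC);b=cv2.resize(s[175:255,205:315],(400,291),interpolation=cv2.INTER_CUBIC)
cv2.imwrite("pics/crop1.png",cv2.resize(np.hstack([a,b]),(800,291)))
E
```

```text
[0.59672864 0.0533135  0.04704355] [[-2.6 -1. ]
 [ 0.3 -1.7]
 [ 1.1  0.5]
 [-2.1  1.4]
 [-3.6 -3.1]
 [-0.5  0.9]
 [ 1.8 -2.4]]
peg end [array([399.9, 263.8]), array([367.6, 335.3])]
peg end [array([398.2, 263.8]), array([368.6, 336. ])]
peg end [array([396.4, 263.7]), array([369.8, 336.7])]
tab top [array([335.6, 312.7]), array([441.9, 322.2])] axis [array([387.3, 296. ]), array([394.9, 341.6])]
```

View pics/crop1.png

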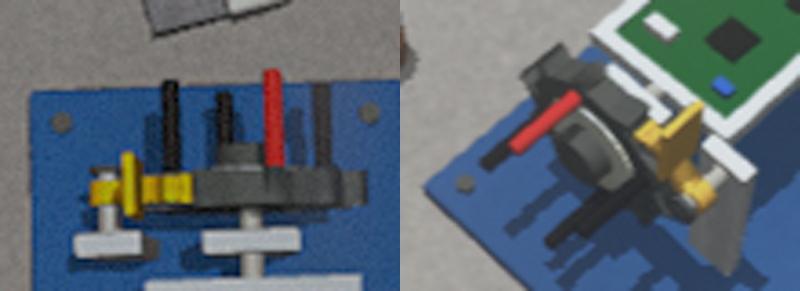

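The tab's top in the top view is at about (337,314), against a predicted (336,313). The peg's end is at (398,265), so it is about 20° before the top. The pose is good to about 2 mm. Next I turn the tool 90° so its known 22 mm width faces the push, and shut the fingers.

Call:
{"method": "servo_tool", "body": {"commands": "0 0 0.18 0 0 0 0;0 0 0.18 0 0 0 0;0 0 0.18 0 0 0 0;0 0 0.18 0 0 0 0;0 0 0.18 0 0 0 0"}}

```text
time_s: 0.82
eef_pos: [0.1432, 0.5567, 0.231]
eef_rot: [0.0, 0.547, 0.837, -0.0]
wrist_force: [-0.1, 0.3, -0.1]
opening: 0.001
grasp_force: 0.0
```

Call:
{"method": "servo_tool", "body": {"commands": "0 0 0.18 0 0 0 0;0 0 0.18 0 0 0 0;0 0 0 -25 21.5 0 0;0 0 0 -32 27 0 0;0 0 0 -38 33 0 0"}}

```text
time_s: 1.45
eef_pos: [0.2305, 0.4661, 0.2311]
eef_rot: [-0.0, 0.685, 0.728, -0.0]
wrist_force: [0.8, 0.3, 0.2]
opening: 0.001
grasp_force: 0.0
```

```bash
cat >> h.py <<'E'
from scipy.spatial.transform import Rotation as Ro
P=np.array([0.595,0.052,0.047])
def rep():
    o=get_obs();q=o["eef_rot"];R=Ro.from_quat(np.r_[q[1:],q[0]]).as_matrix();p=o["eef_pos"]
    c,s=np.cos(P[2]),np.sin(P[2]);d=p[:2]-P[:2]
    print("t",round(o["time_s"],2),"holder xyz",np.round(1000*np.array([c*d[0]+s*d[1],-s*d[0]+c*d[1],p[2]]),1),"F",o["wrist_force"].round(1),"toolx deg",np.degrees(np.arctan2(R[1,0],R[0,0])).round(2),"tilt",R[2].round(3),"open",round(o["opening"],2),"q6",o["q"][5].round(2))
E
python3 -c "from h import *;rep()"
```

```text
t 1.45 holder xyz [-344.6  430.8  231.1] F [0.8 0.3 0.2] toolx deg 93.46 tilt [-0. -0. -1.] open 0.0 q6 0.82
```

Call:
{"method": "servo_tool", "body": {"commands": "0 0 0.013 -44 38 0 0;0 0 0 -44 38 0 0;0 0 0 -44 38 0 0;0 0 0 -44 38 0 0;0 0 0 -44 38 0 0"}}

```text
time_s: 2.08
eef_pos: [0.4317, 0.2548, 0.2314]
eef_rot: [0.0, 0.691, 0.723, 0.0]
wrist_force: [1.5, 0.3, 0.2]
opening: -0.001
grasp_force: 0.0
```

Call:
{"method": "servo_tool", "body": {"commands": "0 0 0 -44 38 0 0;0 0 0 -44 38 0 0;0 0 0 -44 38 0 0;0 0 0 -30 26 0 0;0 0 0 -14 12 0 0"}}

```text
time_s: 2.7
eef_pos: [0.5916, 0.0857, 0.2308]
eef_rot: [-0.0, 0.691, 0.722, -0.0]
wrist_force: [-0.4, 0.1, 0.5]
opening: 0.0
grasp_force: 0.0
```

```bash
python3 -c "from h import *;rep()"
```

```text
t 2.7 holder xyz [ -1.8  33.8 230.8] F [-0.4  0.1  0.5] toolx deg 92.51 tilt [-0.    -0.001 -1.   ] open 0.0 q6 -0.1
```

Call:
{"method": "servo_tool", "body": {"commands": "0 0 0 -6 2 15 0;0 0 0 0 0 20 0;0 0 0 0 0 15 0;0 0 0 0 0 5 0;0 0 0 0 0 0 0"}}

```text
time_s: 3.32
eef_pos: [0.5925, 0.0822, 0.1761]
eef_rot: [-0.0, 0.69, 0.723, -0.0]
wrist_force: [0.6, -1.1, 1.0]
opening: 0.002
grasp_force: 0.0
```

```bash
cat >> h.py <<'E'
def pic(name):
    import cv2
    c=camera("top");s=camera("scene")
    a=cv2.resize(c[150:230,180:290],(400,291),interpolation=cv2.INTER_CUBIC);b=cv2.resize(s[165:255,205:315],(400,327),interpolation=cv2.INTER_CUBIC)
    a=cv2.copyMakeBorder(a,0,36,0,0,cv2.BORDER_CONSTANT)
    cv2.imwrite(f"pics/{name}.png",np.hstack([a,b]))
E
python3 -c "from h import *;rep();pic('p2')"
```

```text
t 3.33 holder xyz [ -1.1  30.3 176.1] F [ 0.6 -1.1  1. ] toolx deg 92.68 tilt [ 0.    -0.001 -1.   ] open 0.0 q6 -0.11
```

View pics/p2.png

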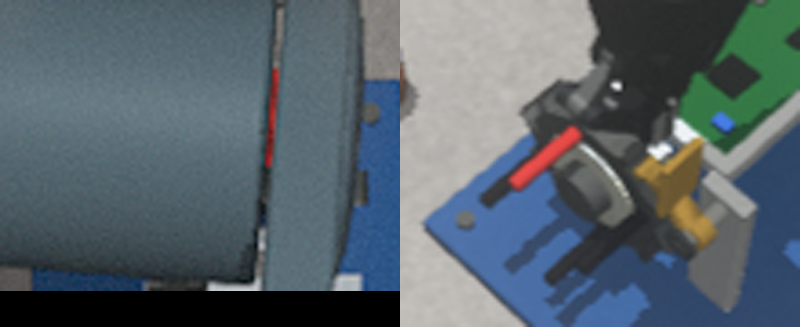

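The fingertip is just to the -y side of the tab. I push now.

Call:
{"method": "servo_tool", "body": {"commands": "0 0 0 5 1 1.5 0;0 0 0 4 0 0 0;0 0 0 4 0 0 0;0 0 0 4 0 0 0;0 0 0 4 0 0 0"}}

```text
time_s: 4.05
eef_pos: [0.593, 0.1029, 0.1749]
eef_rot: [0.0, 0.691, 0.723, 0.0]
wrist_force: [0.6, -0.2, 1.2]
opening: -0.001
grasp_force: 0.2
```

Call:
{"method": "servo_tool", "body": {"commands": "0 0 0 4 0 0 0;0 0 0 4 0 0 0;0 0 0 4 0 0 0;0 0 0 4 0 0 0;0 0 0 0 0 0 0"}}

```text
time_s: 4.68
eef_pos: [0.5921, 0.119, 0.1747]
eef_rot: [-0.0, 0.691, 0.723, -0.0]
wrist_force: [0.6, 0.3, 0.2]
opening: 0.002
grasp_force: 0.0
```

```bash
python3 -c "from h import *;rep();pic('p3')"
```

```text
t 4.67 holder xyz [  0.2  67.  174.7] F [0.6 0.3 0.2] toolx deg 92.66 tilt [ 0. -0. -1.] open 0.0 q6 -0.04
```

View pics/p3.png

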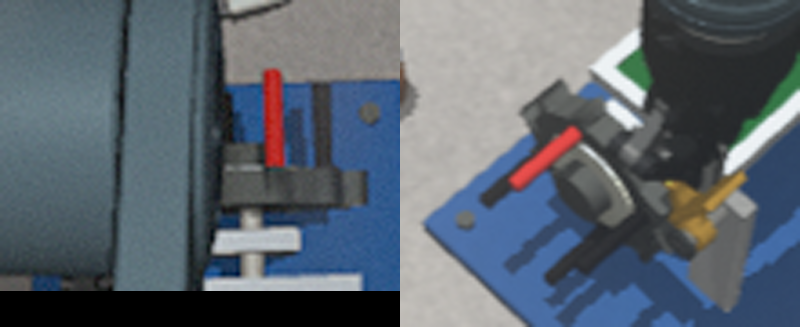

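The tab is leaning over, near its balance point. I push a little further, then draw back.

Call:
{"method": "servo_tool", "body": {"commands": "0 0 0 3 0 0 0;0 0 0 3 0 0 0;0 0 0 3 0 0 0;0 0 0 3 0 0 0;0 0 0 0 0 0 0"}}

```text
time_s: 5.4
eef_pos: [0.5916, 0.1309, 0.1748]
eef_rot: [-0.0, 0.691, 0.723, 0.0]
wrist_force: [0.0, -0.6, -0.2]
opening: 0.002
grasp_force: 0.0
```

Call:
{"method": "servo_tool", "body": {"commands": "0 0 0 0 0 0 0;0 0 0 -10 0 0 0;0 0 0 -25 0 -10 0;0 0 0 -35 0 -20 0;0 0 0 -40 10 -10 0"}}

```text
time_s: 6.02
eef_pos: [0.6069, 0.0198, 0.2161]
eef_rot: [0.001, 0.69, 0.723, 0.0]
wrist_force: [1.3, -0.1, 0.2]
opening: 0.001
grasp_force: 0.0
```

```bash
python3 -c "from h import *;rep();pic('p4')"
```

```text
t 6.03 holder xyz [ 10.3 -32.7 216.1] F [ 1.3 -0.1  0.2] toolx deg 92.67 tilt [-0.     0.001 -1.   ] open 0.0 q6 -0.21
```

View pics/p4.png

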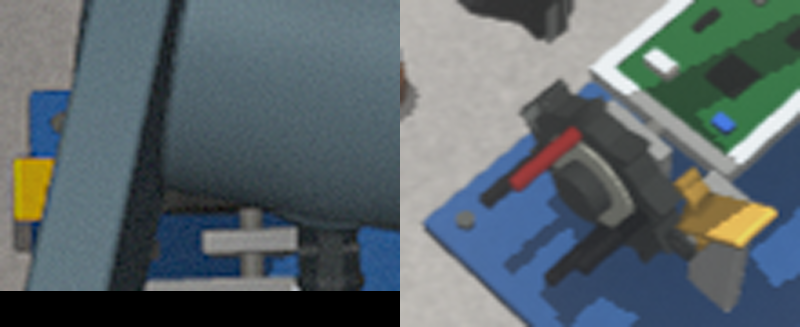

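The pawl is up and resting on its stop. I now go beside the red peg.

Call:
{"method": "servo_tool", "body": {"commands": "0 0 0 -10 20 0 0;0 0 0 0 6 25 0;0 0 0 0 0 30 0;0 0 0 0 0 20 0;0 0 0 0 0 9 0"}}

```text
time_s: 6.75
eef_pos: [0.6322, 0.0126, 0.1292]
eef_rot: [-0.001, 0.691, 0.723, -0.001]
wrist_force: [0.8, 0.2, -0.2]
opening: 0.002
grasp_force: 0.0
```

Call:
{"method": "servo_tool", "body": {"commands": "0 0 0 0 0 0 0;0 0 0 4 0 0 0"}}

```text
time_s: 7.0
eef_pos: [0.6337, 0.0163, 0.1321]
eef_rot: [0.001, 0.691, 0.723, 0.001]
wrist_force: [-0.6, 0.2, -0.6]
opening: 0.003
grasp_force: 0.0
```

```bash
python3 -c "from h import *;rep();pic('p5')"
```

```text
t 7.0 holder xyz [ 37.  -37.5 132.1] F [-0.6  0.2 -0.6] toolx deg 92.62 tilt [-0.     0.002 -1.   ] open 0.0 q6 -0.21
```

View pics/p5.png

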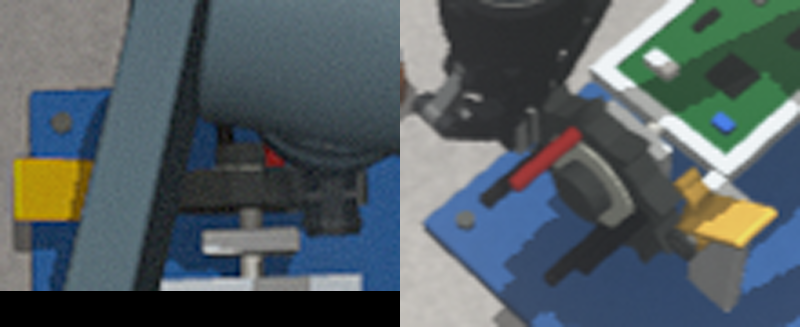

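The finger is next to the peg, and its face is about 7 mm short of it. I push slowly.

Call:
{"method": "servo_tool", "body": {"commands": "0 0 0 3 0 0 0;0 0 0 3 0 0 0;0 0 0 3 0 0 0;0 0 0 3 0 0 0;0 0 0 3 0 0 0"}}

```text
time_s: 7.72
eef_pos: [0.6327, 0.0309, 0.1314]
eef_rot: [0.001, 0.691, 0.723, 0.0]
wrist_force: [-1.1, -3.8, 1.8]
opening: -0.002
grasp_force: 1.8
```

Call:
{"method": "servo_tool", "body": {"commands": "0 0 0 3 0 0 0;0 0 0 3 0 0 0;0 0 0 3 0 0 0;0 0 0 2 0 0 0;0 0 0 1.5 0 0 0"}}

```text
time_s: 8.35
eef_pos: [0.6316, 0.0442, 0.1306]
eef_rot: [-0.0, 0.691, 0.723, 0.0]
wrist_force: [0.4, -2.3, 1.0]
opening: -0.001
grasp_force: 1.1
```

Call:
{"method": "servo_tool", "body": {"commands": "0 0 0 1 0 0 0;0 0 0 0 0 0 0;0 0 0 0 0 0 0"}}

```text
time_s: 8.72
eef_pos: [0.6313, 0.0452, 0.1305]
eef_rot: [-0.0, 0.691, 0.723, -0.0]
wrist_force: [-0.2, -0.5, 0.9]
opening: -0.004
grasp_force: 0.3
```

```bash
python3 -c "from h import *;rep()"
```

```text
t 8.72 holder xyz [ 36.   -8.5 130.5] F [-0.2 -0.5  0.9] toolx deg 92.64 tilt [ 0.001 -0.001 -1.   ] open -0.0 q6 -0.16
```

Call:
{"method": "servo_tool", "body": {"commands": "0 0 0 1.5 0 0 0;0 0 0 1 0 0 0;0 0 0 0 0 0 0;0 0 0 -10 0 0 0;0 0 0 -30 0 0 0"}}

```text
time_s: 9.35
eef_pos: [0.6333, 0.0081, 0.1308]
eef_rot: [-0.0, 0.69, 0.724, 0.0]
wrist_force: [0.7, -0.3, -0.3]
opening: -0.001
grasp_force: 0.0
```

Call:
{"method": "servo_tool", "body": {"commands": "0 0 0 -40 0 -20 0;0 0 0 -20 0 -50 0;0 0 0 -40 0 -30 0;0 0 0 -50 0 0 0;0 0 0 -50 0 0 0"}}

```text
time_s: 9.98
eef_pos: [0.6427, -0.1941, 0.2319]
eef_rot: [0.001, 0.691, 0.723, 0.0]
wrist_force: [0.2, 1.0, 0.1]
opening: 0.0
grasp_force: 0.0
```

```bash
python3 - <<'E'
from h import *;rep();pic('p6')
for w in (.4,.46,.51,.57,.65):
  t=w-.26
  q=[proj(n,W(P,(59,42*np.sin(t),100+42*np.cos(t))))/1.5625 for n in("top","scene")]
  print(w,((q[0]-[180,150])*3.636).round(1),((q[1]-[205,165])*3.636+[400,0]).round(1))
E
```

```text
t 9.97 holder xyz [  36.1 -248.1  231.9] F [0.2 1.  0.1] toolx deg 92.66 tilt [-0.     0.002 -1.   ] open 0.0 q6 -0.52
0.4 [234.4  72.4] [538.5 199.6]
0.46 [229.5  72.7] [541.7 202.9]
0.51 [225.5  72.9] [544.3 205.6]
0.57 [220.7  73.2] [547.4 209. ]
0.65 [214.6  73.7] [551.4 213.6]
```

View pics/p6.png

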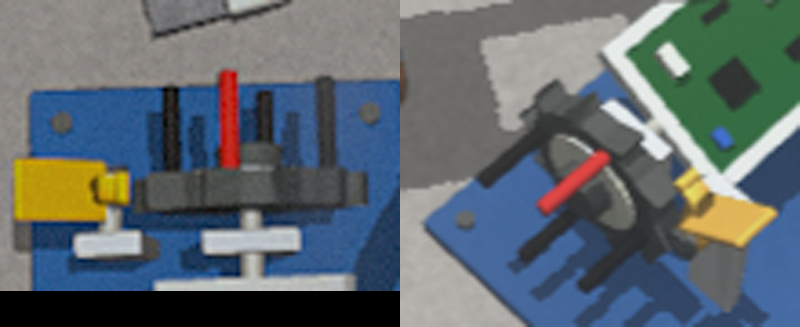

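The peg's end is at (229,72) in the top crop and (545,207) in the scene crop, so the wheel is at about 0.47–0.52. That is inside the 0.40–0.65 window, so I go to the pawl's +y side.

Call:
{"method": "servo_tool", "body": {"commands": "0 0 0 30 -4 0 0;0 0 0 45 -4 0 0;0 0 0 55 -8 0 0;0 0 0 55 -8 0 0;0 0 0 55 -6 0 0"}}

```text
time_s: 10.7
eef_pos: [0.6007, 0.0481, 0.2309]
eef_rot: [-0.0, 0.691, 0.723, 0.0]
wrist_force: [0.9, 0.1, 0.8]
opening: 0.005
grasp_force: 0.0
```

Call:
{"method": "servo_tool", "body": {"commands": "0 0 0 55 -6 0 0;0 0 0 45 0 0 0;0 0 0 30 0 0 0;0 0 0 18 0 0 0;0 0 0 0 0 0 0"}}

```text
time_s: 11.32
eef_pos: [0.5884, 0.1944, 0.2307]
eef_rot: [-0.0, 0.69, 0.724, -0.0]
wrist_force: [-0.2, 0.0, -0.4]
opening: 0.0
grasp_force: 0.0
```

```bash
python3 -c "from h import *;rep()"
```

```text
t 11.32 holder xyz [1.000e-01 1.425e+02 2.307e+02] F [-0.2  0.  -0.4] toolx deg 92.73 tilt [ 0. -0. -1.] open 0.0 q6 0.08
```

Call:
{"method": "servo_tool", "body": {"commands": "0 0 0 0 0 20 0;0 0 0 0 0 25 0;0 0 0 0 0 18 0;0 0 0 0 0 6 0;0 0 0 0 0 0 0"}}

```text
time_s: 11.95
eef_pos: [0.5887, 0.1931, 0.1614]
eef_rot: [-0.0, 0.691, 0.723, -0.0]
wrist_force: [-0.2, -0.1, 0.1]
opening: -0.003
grasp_force: 0.0
```

Call:
{"method": "servo_tool", "body": {"commands": "0 0 0 -5 0 0 0;0 0 0 -4 0 0 0;0 0 0 -4 0 0 0;0 0 0 -4 0 0 0;0 0 0 -4 0 0 0"}}

```text
time_s: 12.58
eef_pos: [0.5897, 0.1724, 0.1619]
eef_rot: [0.0, 0.691, 0.723, 0.0]
wrist_force: [0.2, -0.1, -0.2]
opening: -0.0
grasp_force: 0.2
```

Call:
{"method": "servo_tool", "body": {"commands": "0 0 0 -4 0 0 0;0 0 0 -3 0 0 0;0 0 0 -3 0 0 0;0 0 0 -3 0 0 0;0 0 0 -3 0 0 0"}}

```text
time_s: 13.2
eef_pos: [0.5904, 0.1564, 0.1618]
eef_rot: [0.0, 0.691, 0.723, -0.0]
wrist_force: [-0.7, 0.1, 0.6]
opening: 0.004
grasp_force: 0.0
```

```bash
python3 -c "from h import *;rep();pic('p7')"
```

```text
t 13.2 holder xyz [  0.3 104.5 161.8] F [-0.7  0.1  0.6] toolx deg 92.64 tilt [-0. -0. -1.] open 0.0 q6 0.02
```

View pics/p7.png

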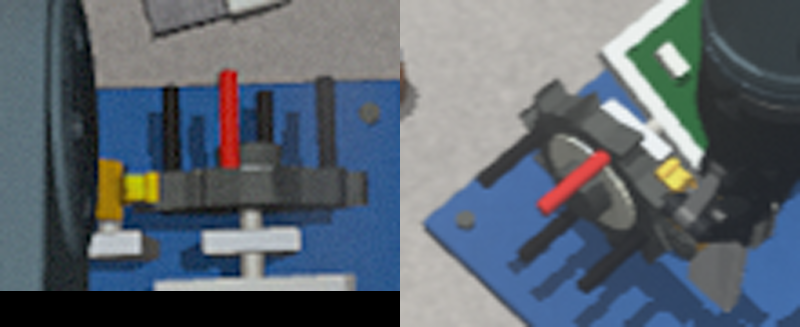

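The pawl's nose is still lifted and near its balance point. I push a little more, then let it fall.

Call:
{"method": "servo_tool", "body": {"commands": "0 0 0 -3 0 0 0;0 0 0 -3 0 0 0;0 0 0 -3 0 0 0;0 0 0 0 0 0 0;0 0 0 0 0 0 0"}}

```text
time_s: 13.92
eef_pos: [0.5909, 0.1476, 0.1618]
eef_rot: [-0.0, 0.691, 0.723, 0.0]
wrist_force: [-0.1, 0.2, 1.0]
opening: -0.004
grasp_force: 0.0
```

Call:
{"method": "servo_tool", "body": {"commands": "0 0 0 12 0 0 0;0 0 0 30 0 -10 0;0 0 0 35 0 -35 0;0 0 0 50 0 -20 0;0 0 0 60 0 0 0"}}

```text
time_s: 14.55
eef_pos: [0.5833, 0.3367, 0.2299]
eef_rot: [0.001, 0.691, 0.723, 0.002]
wrist_force: [1.0, -0.6, 1.2]
opening: 0.002
grasp_force: 0.0
```

Call:
{"method": "servo_tool", "body": {"commands": "0 0 0 60 0 0 0;0 0 0 30 0 0 0;0 0 0 0 0 0 0"}}

```text
time_s: 14.92
eef_pos: [0.5765, 0.4276, 0.2262]
eef_rot: [-0.0, 0.689, 0.725, -0.0]
wrist_force: [-0.8, 0.1, 0.0]
opening: 0.001
grasp_force: 0.0
```

```bash
python3 -c "from h import *;rep();pic('p8')"
```

```text
t 14.93 holder xyz [ -0.8 376.  226.2] F [-0.8  0.1  0. ] toolx deg 92.87 tilt [ 0.    -0.001 -1.   ] open 0.0 q6 0.42
```

View pics/p8.png

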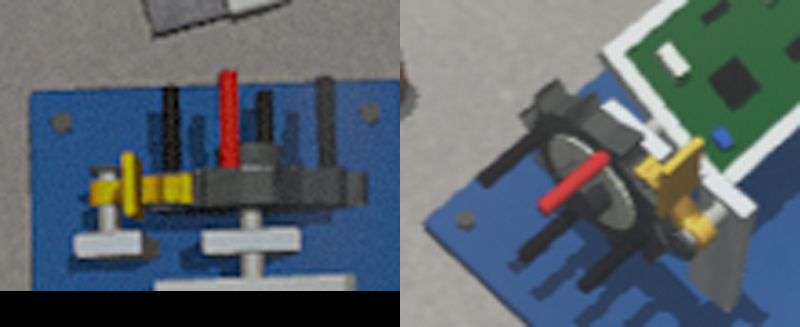

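In the top crop the tab is at (130,185) and the nose at u≈193, the same as at the start. The pawl is fully seated, and the red peg hasn't moved from where I left it, one notch on. Handing in.

```bash
python3 -c "from bench import *;print(hand_in())"
```

```text
the job is handed in; nothing more can be done
None
```

The holder is tilted back one notch with the pawl seated fully in the next notch, judging by the final camera pictures; I handed it in at about 15 s, and the arm never went near the jar, screwdriver or brush.

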